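# Find the rocking pot lid and press it home

### The arm

A 7-joint arm with a two-finger parallel gripper is mounted at the origin on the work surface. World frame = base frame: x ahead of the robot, y to its left, z up, the work surface at z = 0. Lengths are in m, angles in degrees, forces in N, time in s.
With the tool pointing down it reaches from about 0.375 to 0.925 m from the base axis. Payload 3.1 kg.
Tool frame: the origin (TCP) lies midway between the tips of the shut fingers; the grasp point (between the pads) lies 19 mm behind it; z points along the fingers, x is the direction in which the jaws open and shut, and the axes are right-handed (so a half turn about z gives the same grasp; the last joint's range is limited). The gripper opens to 85 mm and grips with 20 to 120 N. Pads are 22 mm wide; open, the fingers measure 114 mm over their backs; the gripper's body (76 mm by 85 mm) begins 54 mm behind the grasp point. The pads swing forward as they close: fully open they stand 13 mm farther back than shut.
Start: joints at [58.052, 21.939, 2.515, 91.553, -1.026, 66.532, -2.859], TCP at [0.288, -0.582, 0.192] pointing down, gripper open.
Joint ranges: [-149.38, 149.38], [-23.57, 123.04], [-84.95, 90], [0, 143.3], [-89.99, 269.99], [3.08, 112.72], [-163.45, 163.45]. Speed limits (degrees/s): [159.86, 159.86, 180, 180, 180, 180, 180].

### API

Orientations are given as [roll, pitch, yaw] about the fixed x, y, z axes, in that order (R = Rz(yaw) Ry(pitch) Rx(roll)).
In Python, from cell import * gives the robot as it stands.
- The arm moves only by the tool jog_arm, never from a script. Its argument "series" is a list of rows, each a list of 6 numbers: the shift along the tool's x, y, z in cm, then the turn, a rotation vector about the tool's x, y, z in rad. In form: [[x, y, z, rx, ry, rz], ...]. A call has 1 to 8 rows; each row is the pose to reach, as a shift and turn from the pose commanded when the call began, along the tool's axes at that moment; what a row does not reach only later rows make up. A row lasts 1/12 s, in which the tool goes at most 41.7 mm and 7.16 degrees, less where a joint would pass 70% of its speed; a pose out of reach is approached as far as the arm can. A call with a gripper value outside its range is refused whole. "claw" is the finger opening in cm, from 0 to 8.54, set as the call begins (left out, the last holds). The fingers move at their own pace and stop on an object; "squeeze" is the grip in N (left out, the last holds). Time passes only in rows, so rows that repeat a pose let the fingers close. It gives the time, the measured TCP pose, the force and the opening at its end, in the units of the state.
- state(): the state, without advancing time (a new reading comes with each control period).
- camera(name): name is "scene" or "side" or "wrist"; returns (picture, depth): 400x640x3 uint8, blue, green, red; 400x640 float32, m along the optical axis (not along the pixel's ray), 0 where there is no reading.
- camera_info(name): a dict with "K" (3x3 intrinsics, pixels), "R" (3x3) and "t" (3): a world point X has camera coordinates R X + t. Camera axes: x right, y down, z forward; pixel columns grow to the right and rows downward; lengths in m; the calibration is good to about 2 mm. A picture is of the moment at which its call begins: read the wrist's pose just before it. camera_info takes no time and is no camera call; for the wrist camera it gives the pose at the moment of the call.
- finish_job(): hands the job in, once; it reports no verdict.
The state is a dict: "clock": time; "joint_positions": joint angles; "joint_vel": joint speeds; "tau": joint torques, N m; "eef_pos": TCP position; "eef_rot": TCP orientation; "contact_force": force on the tool from outside, world axes, zero at the start; "ft_torque": the same for the moment, N m; "opening": finger opening in m.
Only numpy, scipy, OpenCV 4.12 (cv2) and the standard library are available. Lean on these libraries where they do the work, as an engineer would, in place of code of your own. Each camera call takes 0.05 s, during which the arm holds its last target.

### The job

Four blue lids lie on the pots of the cold tray; one of them has not gone down and rocks. Press gently on the edges of the lids with the fingertips, one after another, until you find the one that rocks, then press firmly on its middle until it is fully down and level, and finish with the fingers still pressing on it. Do not pick up or shift any lid, and leave the bottle, jar and cup where they stand.

Things in the scene. Friction and masses are not known exactly. Their poses are not given: they have to be found in the camera images.
- tray: grey cold tray with a steel top, fixed, 290 x 290 mm, 60 mm high, holding four fixed white pots (96 mm across, hidden under their lids) centred at x, y = +-65 mm. Origin: centre of its underside, on the table; x away from the robot and y to the left at yaw 0. One pot (any place) stands 5 mm deeper than the rest: its lid rests on a stiff stem, level and as high as the other lids, so looks tell nothing
- lid_1_top (a point): centre of the top face of the near left lid (as seen by the robot at tray yaw 0): a loose, flat, round blue plastic lid 108 mm across, its top 95 mm above the table at the start, about 0.12 kg, with a thin white ring 36 mm across marking its middle. z is the lid's normal, up when it lies level.
- lid_1: the same near left lid as a body; origin 15 mm below the centre of its top face, same axes. Three lids rest firmly on their pot's rim. Under one, at any of the four places, a stiff centre stem 16 mm square holds it 5 mm above its rim
- lid_2_top (a point): centre of the top face of the near right lid (as seen by the robot at tray yaw 0): a loose, flat, round blue plastic lid 108 mm across, its top 95 mm above the table at the start, about 0.12 kg, with a thin white ring 36 mm across marking its middle. z is the lid's normal, up when it lies level.
- lid_2: the same near right lid as a body; origin 15 mm below the centre of its top face, same axes. Pressed near its edge with a newton or two, the rocking lid tips by about 0.13 rad: the edge sinks 4 to 5 mm until it meets the rim; let go, it rocks back level
- lid_3_top (a point): centre of the top face of the far left lid (as seen by the robot at tray yaw 0): a loose, flat, round blue plastic lid 108 mm across, its top 95 mm above the table at the start, about 0.12 kg, with a thin white ring 36 mm across marking its middle. z is the lid's normal, up when it lies level.
- lid_3: the same far left lid as a body; origin 15 mm below the centre of its top face, same axes. Pressed in the middle with more than about 12 N, the stem under the rocking lid slides down and stays; the lid sinks 5 mm onto its rim, ending 5 mm lower than the others
- lid_4_top (a point): centre of the top face of the far right lid (as seen by the robot at tray yaw 0): a loose, flat, round blue plastic lid 108 mm across, its top 95 mm above the table at the start, about 0.12 kg, with a thin white ring 36 mm across marking its middle. z is the lid's normal, up when it lies level.
- lid_4: the same far right lid as a body; origin 15 mm below the centre of its top face, same axes. The firm lids give less than 1 mm when pressed; more than 45 N would damage any lid
- water_mid (a point): small clear water bottle with white cap, 56 mm across, 150 mm high, standing loose on the table to the left of the tray; point half-way up its axis. To be left alone
- jar_mid (a point): amber glass jar with red cap, 60 mm across, 85 mm high, standing loose to the right of the tray; point half-way up its axis. To be left alone
- cup_mid (a point): glass cup, 70 mm across, 80 mm high, standing loose to the right of the tray, beyond the jar; point half-way up its axis. To be left alone

How it is judged (in metres and radians):
On the way, in this order (a step that is already met when the one before it is completed fails the run):
1. one lid is tipped by a press of the fingers near its edge (tilt over 0.05 rad) (((angle between lid_1_top's own z axis and vertical above 0.05 rad and contact force between the fingers and lid_1 above 0.1 N) or (angle between lid_2_top's own z axis and vertical above 0.05 rad and contact force between the fingers and lid_2 above 0.1 N) or (angle between lid_3_top's own z axis and vertical above 0.05 rad and contact force between the fingers and lid_3 above 0.1 N) or (angle between lid_4_top's own z axis and vertical above 0.05 rad and contact force between the fingers and lid_4 above 0.1 N))), for 0.05 s.
2. that lid is down on its rim (at least 3.5 mm lower than at the start) and level (((z of lid_1_top in the frame of tray below 0.0915 m and angle between each of lid_1_top, lid_2_top, lid_3_top, lid_4_top's own z axis and vertical below 0.03 rad and z of each of lid_2_top, lid_3_top, lid_4_top in the frame of tray above 0.093 m) or (z of lid_2_top in the frame of tray below 0.0915 m and angle between each of lid_2_top, lid_1_top, lid_3_top, lid_4_top's own z axis and vertical below 0.03 rad and z of each of lid_1_top, lid_3_top, lid_4_top in the frame of tray above 0.093 m) or (z of lid_3_top in the frame of tray below 0.0915 m and angle between each of lid_3_top, lid_1_top, lid_2_top, lid_4_top's own z axis and vertical below 0.03 rad and z of each of lid_1_top, lid_2_top, lid_4_top in the frame of tray above 0.093 m) or (z of lid_4_top in the frame of tray below 0.0915 m and angle between each of lid_4_top, lid_1_top, lid_2_top, lid_3_top's own z axis and vertical below 0.03 rad and z of each of lid_1_top, lid_2_top, lid_3_top in the frame of tray above 0.093 m))), for 0.2 s.
At the end, for the whole second after the job is handed in: The lid that rocked is at least 3.5 mm lower than at the start, level within 0.03 rad and still, with the fingers pressing on it with more than 1 N; the other three lie level at their height (within 2 mm) and are not touched by the robot; bottle, jar and cup within 30 mm of where they stood (((z of lid_1_top in the frame of tray below 0.0915 m and angle between each of lid_1_top, lid_2_top, lid_3_top, lid_4_top's own z axis and vertical below 0.03 rad and z of each of lid_2_top, lid_3_top, lid_4_top in the frame of tray above 0.093 m and contact force between the fingers and lid_1 above 1 N and linear speed of lid_1 below 0.01 m/s and contact force between the arm and lid_2 below 0.3 N and contact force between the arm and lid_3 below 0.3 N and contact force between the arm and lid_4 below 0.3 N and distance of each of water_mid, jar_mid, cup_mid from where it was at the start of the episode below 0.03 m) or (z of lid_2_top in the frame of tray below 0.0915 m and angle between each of lid_2_top, lid_1_top, lid_3_top, lid_4_top's own z axis and vertical below 0.03 rad and z of each of lid_1_top, lid_3_top, lid_4_top in the frame of tray above 0.093 m and contact force between the fingers and lid_2 above 1 N and linear speed of lid_2 below 0.01 m/s and contact force between the arm and lid_1 below 0.3 N and contact force between the arm and lid_3 below 0.3 N and contact force between the arm and lid_4 below 0.3 N and distance of each of water_mid, jar_mid, cup_mid from where it was at the start of the episode below 0.03 m) or (z of lid_3_top in the frame of tray below 0.0915 m and angle between each of lid_3_top, lid_1_top, lid_2_top, lid_4_top's own z axis and vertical below 0.03 rad and z of each of lid_1_top, lid_2_top, lid_4_top in the frame of tray above 0.093 m and contact force between the fingers and lid_3 above 1 N and linear speed of lid_3 below 0.01 m/s and contact force between the arm and lid_1 below 0.3 N and contact force between the arm and lid_2 below 0.3 N and contact force between the arm and lid_4 below 0.3 N and distance of each of water_mid, jar_mid, cup_mid from where it was at the start of the episode below 0.03 m) or (z of lid_4_top in the frame of tray below 0.0915 m and angle between each of lid_4_top, lid_1_top, lid_2_top, lid_3_top's own z axis and vertical below 0.03 rad and z of each of lid_1_top, lid_2_top, lid_3_top in the frame of tray above 0.093 m and contact force between the fingers and lid_4 above 1 N and linear speed of lid_4 below 0.01 m/s and contact force between the arm and lid_1 below 0.3 N and contact force between the arm and lid_2 below 0.3 N and contact force between the arm and lid_3 below 0.3 N and distance of each of water_mid, jar_mid, cup_mid from where it was at the start of the episode below 0.03 m))); the arm keeps its last pose, push and grip.
It fails at once if a lid is lifted or shifted by more than 12 mm (distance of any of lid_1_top, lid_2_top, lid_3_top, lid_4_top from where it was at the start of the episode above 0.012 m).
It fails at once if a lid is pressed with more than 45 N (contact force between the arm and lid_1 above 45 N or contact force between the arm and lid_2 above 45 N or contact force between the arm and lid_3 above 45 N or contact force between the arm and lid_4 above 45 N).
It fails at once if the bottle, jar or cup is moved by more than 30 mm or tipped over (distance of any of water_mid, jar_mid, cup_mid from where it was at the start of the episode above 0.03 m or angle between any of water_mid, jar_mid, cup_mid's own z axis and vertical above 0.5 rad).
It also fails if it takes over 58 s, if anything falls off the work surface, if the arm or the gripper's body presses on something with over 40 N, if the wrist force passes 120 N, or if a joint passes its speed limit or range.

## Working session

There is one attempt and no reset: what is moved stays moved. The work goes in short steps, Python scripts to look and compute and a tool call to move; the robot and the scene stay as the last step left them, time stands still between calls to the robot, and variables do not carry over. Pictures are saved under pics/ and viewed, and the job is handed in when it is done.

Besides the shell and the picture viewer there is one more tool, called after "Call:" as a command line: name --pt "numbers of a row" for each row, then --argument value for the rest. jog_arm: Moves the arm, as the interface text tells. Its arguments: {"type":"object","properties":{"series":{"type":"array","items":{"type":"array","items":{"type":"number"}}},"claw":{"type":"number"},"squeeze":{"type":"number"}},"required":["series"]}

```bash
mkdir -p pics; ls; python3 - <<'E'
from cell import *
import cv2
print(state())
for n in("scene","side"):
    p,d=camera(n); cv2.imwrite(f"pics/{n}0.png",p)
    import numpy as np; np.save(f"pics/{n}0.npy",d); i=camera_info(n); np.savez(f"pics/{n}0info.npz",**{k:np.array(i[k]) for k in("K","R","t")})
E
```

```text
pics
{'clock': 0.0, 'joint_positions': array([58.05236393, 21.99041699,  2.51231648, 91.64916578, -1.02845844,
       66.53208075, -2.85852245]), 'joint_vel': array([ 0.01943239, -0.00189471,  0.02466944, -0.01337516, -0.04789804,
       -0.05241431, -0.00086737]), 'tau': array([-1.81972264e-04, -4.33463180e+01,  1.02457389e+00, -2.49513477e+01,
        1.06860718e-02,  1.12382969e-02,  1.03930245e-05]), 'eef_pos': array([ 0.28797743, -0.58155905,  0.19110412]), 'eef_rot': array([ 1.79994387e+02,  1.49069841e-01, -6.36526975e+01]), 'contact_force': array([-0.08694871, -1.05502866,  0.00671711]), 'ft_torque': array([-0.0477904 , -0.05147116,  0.00795865]), 'opening': 0.08557567548301856}
```

View pics/scene0.png

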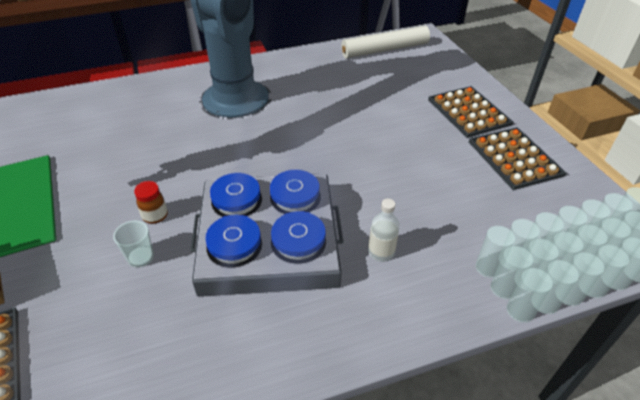

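View pics/side0.png

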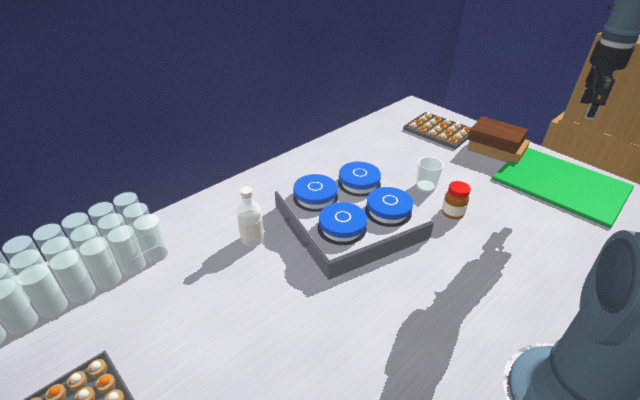

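The scene view shows the lids at about (235,193), (295,190), (233,240) and (298,236), with the bottle near (384,235), the jar near (150,202) and the cup near (134,242). In the side view the lids are at about (315,190), (360,177), (343,221) and (390,205).

```bash
cat > h.py <<'E'
import numpy as np,cv2
def ray(i,u,v,z):
    K,R,t=i["K"],i["R"],i["t"]; c=-R.T@t
    d=R.T@np.linalg.solve(K,np.array([u,v,1.])); return c+d*(z-c[2])/d[2]
E
python3 - <<'E'
from h import *
for n in("scene","side"):
    p=cv2.imread(f"pics/{n}0.png"); d=np.load(f"pics/{n}0.npy"); i=np.load(f"pics/{n}0info.npz")
    # lid top points: lit blue pixels -> world via depth
    K,R,t=i["K"],i["R"],i["t"]
    v,u=np.mgrid[:400,:640]; P=np.stack([(u-K[0,2])/K[0,0]*d,(v-K[1,2])/K[1,1]*d,d],-1)
    W=(P-t)@R
    b=p.astype(int)
    m=((b[...,0]>b[...,2]+60)&(b[...,0]>b[...,1]+30)&(W[...,2]>0.088)&(W[...,2]<.105)&(d>0)&(W[...,0]<1)).astype(np.uint8)
    nl,lab,st,ce=cv2.connectedComponentsWithStats(m)
    for k in range(1,nl):
        if st[k,4]<300: continue
        c,(w,h),a=cv2.minAreaRect(np.argwhere(lab==k)[:,::-1].astype(np.float32))
        w_=W[lab==k]; 
        q=np.array([ray(i,uu,vv,.095)[:2] for vv,uu in np.argwhere(lab==k)])
        (cx,cy),r=cv2.minEnclosingCircle(q.astype(np.float32))
        print(n,st[k],"medz",np.median(w_[:,2]).round(4),"circ",cx,cy,r,"box",w_[:,:2].min(0),w_[:,:2].max(0))
pts={"scene":{"water":(384,235,.07),"jar":(148,190,.085),"cup":(134,228,.08)},"side":{"water":(247,192,.15),"jar":(459,189,.085),"cup":(430,164,.08)}}
for n in pts:
    i=np.load(f"pics/{n}0info.npz")
    for k,(u,v,z) in pts[n].items(): print(n,k,ray(i,u,v,z))
E
```

```text
scene [ 270  170   49   36 1402] medz 0.0969 circ 0.5290593504905701 0.02524792030453682 0.05753728374838829 box [ 0.47270443 -0.02800938] [0.58132303 0.07939309]
scene [ 210  173   50   37 1434] medz 0.0969 circ 0.49665048718452454 -0.09817524254322052 0.058505766093730927 box [ 0.43930516 -0.15354678] [ 0.54916241 -0.04709645]
scene [ 271  211   55   44 1812] medz 0.0967 circ 0.6557416319847107 -0.0059653581120073795 0.057268284261226654 box [ 0.59921439 -0.05979222] [0.70843341 0.04822446]
scene [ 205  214   55   45 1851] medz 0.0967 circ 0.6226671934127808 -0.13121595978736877 0.05790524184703827 box [ 0.56561141 -0.18486386] [ 0.67565978 -0.07658609]
side [339 161  42  27 843] medz 0.0942 circ 0.6125797629356384 -0.13045871257781982 0.058844223618507385 box [ 0.56413008 -0.18849821] [ 0.67231302 -0.07728275]
side [293 174  44  29 952] medz 0.0943 circ 0.6479900479316711 -0.002757589565590024 0.05854680761694908 box [ 0.59698871 -0.06267689] [0.70445368 0.04665299]
side [ 367  187   46   31 1059] medz 0.0942 circ 0.4879343509674072 -0.09743519872426987 0.05790754780173302 box [ 0.43819048 -0.15644054] [ 0.54545929 -0.0456665 ]
side [ 319  202   48   34 1231] medz 0.0943 circ 0.5213714838027954 0.027775835245847702 0.0573582723736763 box [ 0.47097113 -0.02910772] [0.57801116 0.07885547]
scene water [0.7006272  0.16154651 0.07      ]
scene jar [ 0.42303102 -0.27925627  0.085     ]
scene cup [ 0.52357242 -0.31796986  0.08      ]
side water [0.67967098 0.1685634  0.15      ]
side jar [ 0.41086089 -0.27277508  0.085     ]
side cup [ 0.53043278 -0.32079298  0.08      ]
```

```bash
cat >> h.py <<'E'
from scipy.spatial.transform import Rotation as Ro
L={1:np.array([.5265,.0255]),2:np.array([.4940,-.1000]),3:np.array([.653,-.0065]),4:np.array([.6205,-.131])}
C=sum(L.values())/4
def edge(k,r=.042): return L[k]+r*(C-L[k])/np.linalg.norm(C-L[k])
def shift(s,tgt):
    R=Ro.from_euler("xyz",s["eef_rot"],degrees=True); return R.inv().apply(np.array(tgt)-s["eef_pos"])*100
E
python3 - <<'E'
from h import *
from cell import *
s=state()
for k in L: print(k,edge(k))
print(C,shift(s,[*edge(2),.15]).round(2))
print(shift(s,[.40,-.40,.19]).round(2))
E
```

```text
1 [ 0.54807506 -0.01053494]
2 [ 0.53015439 -0.07862571]
3 [ 0.61674612 -0.0277051 ]
4 [ 0.59882339 -0.09502606]
[ 0.5735 -0.053 ] [-34.31 -44.02   4.2 ]
[-11.3  -18.1    0.14]
```

Call:
jog_arm --pt "-4.6 -5.8 0 0 0 0" --pt "-6.8 -8.7 0 0 0 0" --pt "-9.1 -11.6 0 0 0 0" --pt "-11.3 -14.5 0 0 0 0" --pt "-13.6 -17.4 0 0 0 0" --pt "-15.8 -20.3 0 0 0 0" --pt "-18.1 -23.2 0 0 0 0" --pt "-20.3 -26.1 0 0 0 0" --claw 0 --squeeze 20

```text
clock: 0.77
eef_pos: [0.4325, -0.282, 0.1921]
eef_rot: [180.0, 0.0, -63.6]
contact_force: [0.5, -0.0, -0.0]
opening: 0.0004
```

```bash
python3 - <<'E'
from h import *
from cell import *
s=state();print(s["eef_pos"],s["eef_rot"],s["opening"],s["contact_force"],s["joint_positions"],shift(s,[*edge(2),.13]).round(2))
E
```

```text
[ 0.43246209 -0.28199186  0.19207553] [ 1.79981529e+02  4.79685413e-02 -6.36106307e+01] 0.0004173628170533132 [ 0.50599737 -0.02803509 -0.01191763] [ 36.79004916   7.99770461  -8.92552422 109.38605612   1.37655721
  62.76833631 -36.29172506] [-13.87 -17.79   6.21]
```

Call:
jog_arm --pt "-2.3 -3 0 0 0 0" --pt "-4.6 -6 0 0 0 0" --pt "-7 -9 1 0 0 0" --pt "-9.3 -12 2 0 0 0" --pt "-11.6 -15 3.5 0 0 0" --pt "-14 -17.9 5 0 0 0" --pt "-14 -17.9 6.2 0 0 0" --pt "-14 -17.9 6.2 0 0 0"

```text
clock: 1.43
eef_pos: [0.5285, -0.0756, 0.1273]
eef_rot: [179.7, 0.3, -63.2]
contact_force: [-0.7, -0.6, -1.2]
opening: 0.0
```

```bash
python3 - <<'E'
from h import *
from cell import *
s=state();print(s["eef_pos"],s["eef_rot"],s["contact_force"],s["joint_positions"],shift(s,[*edge(2),.10]).round(2))
for n in("scene","wrist"):
    p,d=camera(n); cv2.imwrite(f"pics/{n}1.png",p[100:320,100:440] if n=="scene" else p)
p=cv2.imread("pics/scene1.png");cv2.imwrite("pics/scene1.png",cv2.resize(p,None,fx=2.2,fy=2.2))
E
```

```text
[ 0.52848128 -0.07559861  0.12726287] [179.74852225   0.27522015 -63.23193338] [-0.65852571 -0.59493611 -1.22458434] [ 20.09956961  14.97613999 -18.4667871  109.98100911   5.50583743
  56.25882775 -64.10520779] [ 0.36 -0.03  2.72]
```

View pics/scene1.png

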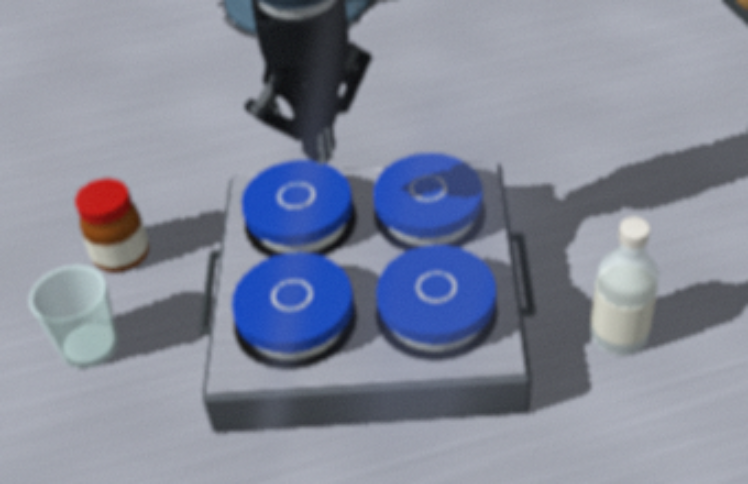

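View pics/wrist1.png

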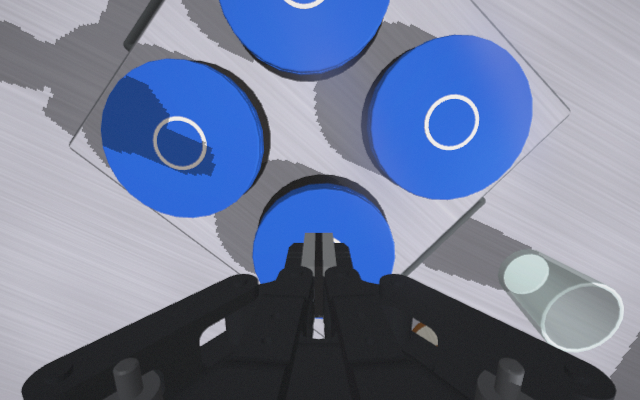

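The scene crop shows the shut fingertips at about (320,155), above lid 2. In the wrist view they are at (318,237), with rings at (180,143) for lid 1 and (452,122) for lid 4.

```bash
python3 - <<'E'
from h import *
from cell import *
i=camera_info("wrist"); i={k:np.array(i[k]) for k in "KRt"}
for u,v in((180,143),(452,122)): print(ray(i,u,v,.095))
s=state()
for P in ([*s["eef_pos"]],[*s["eef_pos"][:2],.095],[*L[2],.095],[*L[3],.095]):
    q=i["K"]@(i["R"]@np.array(P)+i["t"]);print(q[:2]/q[2])
print(s["eef_pos"],s["contact_force"],shift(s,[*edge(2),.10]).round(2))
E
```

```text
[0.52832951 0.02345096 0.095     ]
[ 0.62245933 -0.13536371  0.095     ]
[316.82360929 222.74791417]
[317.06026856 206.10697433]
[319.63648345 257.29408592]
[297.76769554 -22.88204256]
[ 0.52940337 -0.08036465  0.12957059] [ 0.37013134 -0.46163054  0.34866746] [-0.12 -0.15  2.96]
```

Call:
jog_arm --pt "-0.1 -0.1 1 0 0 0" --pt "-0.1 -0.1 2 0 0 0" --pt "-0.1 -0.1 2.7 0 0 0" --pt "-0.1 -0.1 2.7 0 0 0" --pt "-0.1 -0.1 2.8 0 0 0" --pt "-0.1 -0.1 2.9 0 0 0" --pt "-0.1 -0.1 2.9 0 0 0"

```text
clock: 2.12
eef_pos: [0.5312, -0.0787, 0.1017]
eef_rot: [-180.0, -0.0, -63.7]
contact_force: [-0.2, 0.3, -0.3]
opening: -0.0002
```

Call:
jog_arm --pt "0 0 0.1 0 0 0" --pt "0 0 0.2 0 0 0" --pt "0 0 0.3 0 0 0" --pt "0 0 0.4 0 0 0" --pt "0 0 0.5 0 0 0" --pt "0 0 0.5 0 0 0"

```text
clock: 2.62
eef_pos: [0.5308, -0.0785, 0.0962]
eef_rot: [180.0, 0.0, -63.7]
contact_force: [0.3, -0.4, -0.4]
opening: -0.0002
```

Call:
jog_arm --pt "0 0 0.1 0 0 0" --pt "0 0 0.2 0 0 0" --pt "0 0 0.2 0 0 0"

```text
clock: 2.87
eef_pos: [0.5308, -0.0785, 0.0942]
eef_rot: [180.0, 0.0, -63.7]
contact_force: [-0.6, 0.3, 0.0]
opening: 0.0003
```

Call:
jog_arm --pt "0 0 0.1 0 0 0" --pt "0 0 0.2 0 0 0" --pt "0 0 0.2 0 0 0"

```text
clock: 3.12
eef_pos: [0.5308, -0.0785, 0.0922]
eef_rot: [180.0, 0.0, -63.7]
contact_force: [-0.7, 0.3, 0.6]
opening: -0.0003
```

```bash
python3 - <<'E'
from h import *
from cell import *
f=[]
p,d=camera("wrist"); cv2.imwrite(f"pics/wrist2.png",p); f.append(state()["contact_force"])
p,d=camera("side"); f.append(state()["contact_force"]); cv2.imwrite("pics/side2.png",cv2.resize(p[120:280,270:470],None,fx=3.5,fy=3.5))
print(f)
E
```

```text
[array([ 0.20621223,  0.86832893, -0.53332989]), array([-0.93067219,  0.38581137,  1.18266652])]
```

View pics/wrist2.png

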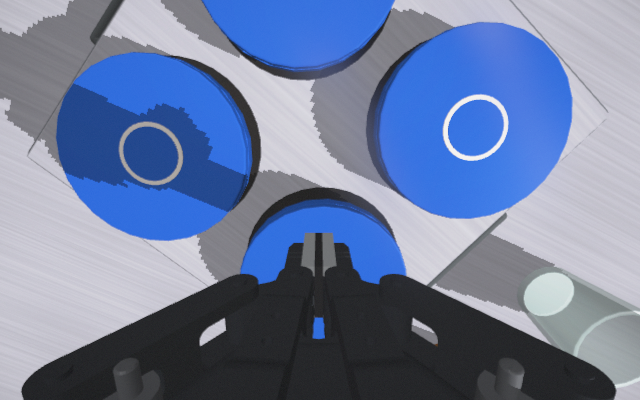

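View pics/side2.png

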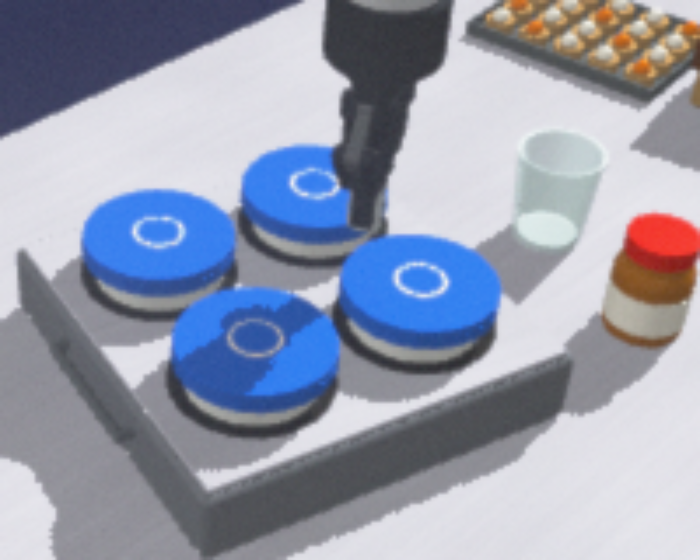

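```bash
python3 - <<'E'
from h import *
from cell import *
s=state();print(s["eef_pos"])
for n,f in (("wrist",lambda q:q),("side",lambda q:(q-[270,120])*3.5)):
    i=camera_info(n); i={k:np.array(i[k]) for k in "KRt"}
    for P in ([*s["eef_pos"]],[*s["eef_pos"][:2],.11],[*L[2],.095],[*edge(2,.054),.095],[*L[1],.095],[*L[4],.095]):
        q=i["K"]@(i["R"]@np.array(P)+i["t"]);print(n,f(q[:2]/q[2]).round(1))
i=camera_info("wrist"); i={k:np.array(i[k]) for k in "KRt"}
for u,v in((151,153),(475,127),(318,235)): print(ray(i,u,v,.095))
E
```

```text
[ 0.53093548 -0.0785178   0.09240929]
wrist [316.8 222.7]
wrist [316.7 233.6]
wrist [321.4 286.7]
wrist [314.9 206.5]
wrist [149.9 154.7]
wrist [472.  128.1]
side [353.8 269.6]
side [356.1 248.9]
side [416.5 278.1]
side [337.8 263.9]
side [251.7 336.3]
side [309.9 182.3]
[0.52771731 0.02526626 0.095     ]
[ 0.62173663 -0.13215974  0.095     ]
[ 0.52495812 -0.08227627  0.095     ]
```

```bash
python3 - <<'E'
from h import *
from cell import *
s=state()
for n in("wrist","side"):
    i=camera_info(n); i={k:np.array(i[k]) for k in "KRt"}
    p,d=camera(n)
    def w(u,v): 
        z=d[v,u]; return (i["R"].T@(np.linalg.solve(i["K"],[u,v,1.])*z-i["t"])).round(4)
    pts=[(u,v) for v in (232,236,240,250,265) for u in(310,326)] if n=="wrist" else [(270+int(a/3.5),120+int(b/3.5)) for a,b in((365,200),(363,215),(362,222),(358,228),(358,235))]
    for q in pts: print(n,q,w(*q))
    if n=="wrist": cv2.imwrite("pics/w3.png",cv2.resize(p[170:350,220:420],None,fx=3,fy=3))
    else: cv2.imwrite("pics/s3.png",cv2.resize(p[130:230,320:430],None,fx=6,fy=6))
print(state()["eef_pos"],s["contact_force"],s["opening"])
E
```

```text
wrist (310, 232) [ 0.5245 -0.0771  0.0948]
wrist (326, 232) [ 0.5288 -0.0858  0.0947]
wrist (310, 236) [ 0.5398 -0.0709  0.1408]
wrist (326, 236) [ 0.5427 -0.0776  0.1401]
wrist (310, 240) [ 0.5398 -0.071   0.1453]
wrist (326, 240) [ 0.5421 -0.0778  0.1431]
wrist (310, 250) [ 0.5392 -0.0715  0.154 ]
wrist (326, 250) [ 0.5424 -0.0774  0.1546]
wrist (310, 265) [ 0.5391 -0.072   0.1666]
wrist (326, 265) [ 0.5417 -0.0774  0.1665]
side (374, 177) [ 0.5229 -0.0707  0.1584]
side (373, 181) [ 0.5279 -0.0751  0.1425]
side (373, 183) [ 0.5236 -0.0704  0.1414]
side (372, 185) [ 0.5281 -0.0732  0.132 ]
side (372, 187) [ 0.566  -0.1232  0.0809]
[ 0.53103543 -0.07849209  0.09252303] [-0.93067219  0.38581137  1.18266652] 4.822766219295327e-05
```

View pics/w3.png

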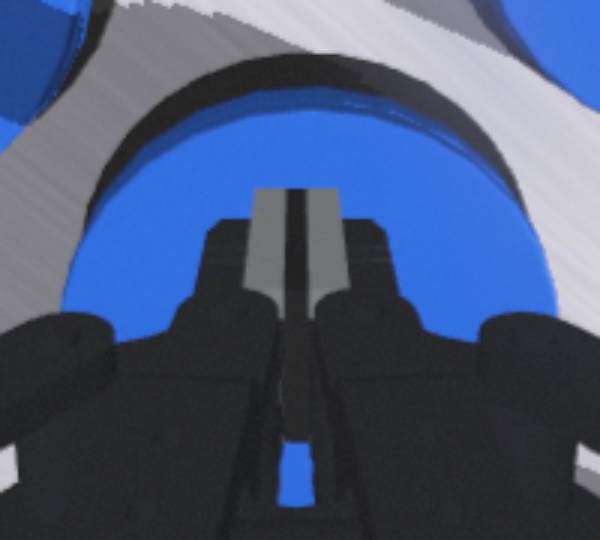

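View pics/s3.png

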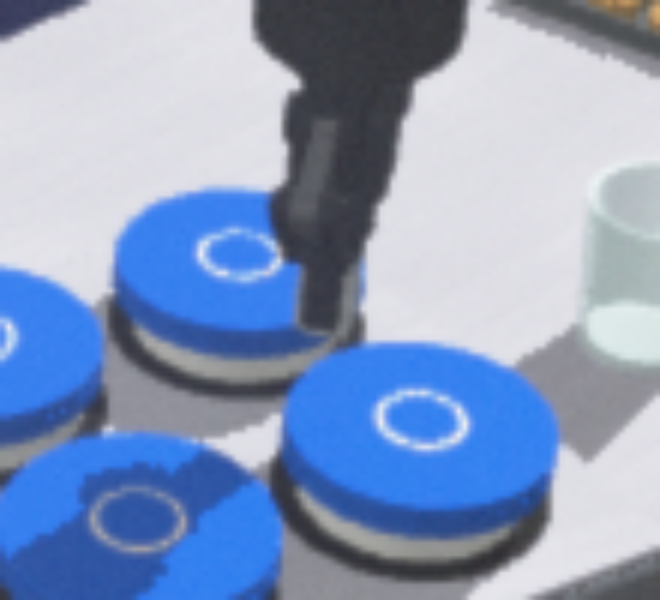

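The crops show the real fingertips at about z = 0.13 (side pixel (373,185)), well above the reported TCP z of 0.092. So nothing has been touched yet. I'll go down in small steps, using force and depth as a guide.

Call:
jog_arm --pt "0 0 0.5 0 0 0" --pt "0 0 1.0 0 0 0" --pt "0 0 1.5 0 0 0" --pt "0 0 2.0 0 0 0" --pt "0 0 2.2 0 0 0" --pt "0 0 2.4 0 0 0" --pt "0 0 2.5 0 0 0" --pt "0 0 2.5 0 0 0"

```text
clock: 3.98
eef_pos: [0.5308, -0.0785, 0.0672]
eef_rot: [180.0, 0.0, -63.7]
contact_force: [0.2, 0.1, -0.7]
opening: -0.0004
```

```bash
cat >> h.py <<'E'
def fz(k=4):
    from cell import state,camera
    a=[]
    for _ in range(k): a.append(state()["contact_force"]); camera("side")
    return np.mean(a,0).round(2)
E
python3 - <<'E'
from h import *
from cell import *
p,d=camera("side"); cv2.imwrite("pics/s4.png",cv2.resize(p[130:230,320:430],None,fx=6,fy=6))
print(fz())
i=camera_info("side"); i={k:np.array(i[k]) for k in "KRt"}
for v in range(184,200,2):
    for u in (371,374):
        z=d[v,u]; print(u,v,(i["R"].T@(np.linalg.solve(i["K"],[u,v,1.])*z-i["t"])).round(4),end=" ")
    print()
E
```

```text
[0.3  0.12 0.07]
371 184 [ 0.5261 -0.0666  0.1391] 374 184 [ 0.5116 -0.0588  0.1506] 
371 186 [ 0.5264 -0.0677  0.1327] 374 186 [ 0.5181 -0.0681  0.137 ] 
371 188 [ 0.5243 -0.0658  0.1291] 374 188 [ 0.5201 -0.0717  0.1285] 
371 190 [ 0.5252 -0.0678  0.1219] 374 190 [ 0.5182 -0.07    0.1246] 
371 192 [ 0.5247 -0.068   0.1162] 374 192 [ 0.5178 -0.0703  0.1189] 
371 194 [ 0.5276 -0.0725  0.1064] 374 194 [ 0.5223 -0.0771  0.107 ] 
371 196 [ 0.5327 -0.08    0.0937] 374 196 [ 0.5274 -0.0847  0.0943] 
371 198 [ 0.5258 -0.072   0.0958] 374 198 [ 0.5217 -0.0781  0.095 ]
```

View pics/s4.png

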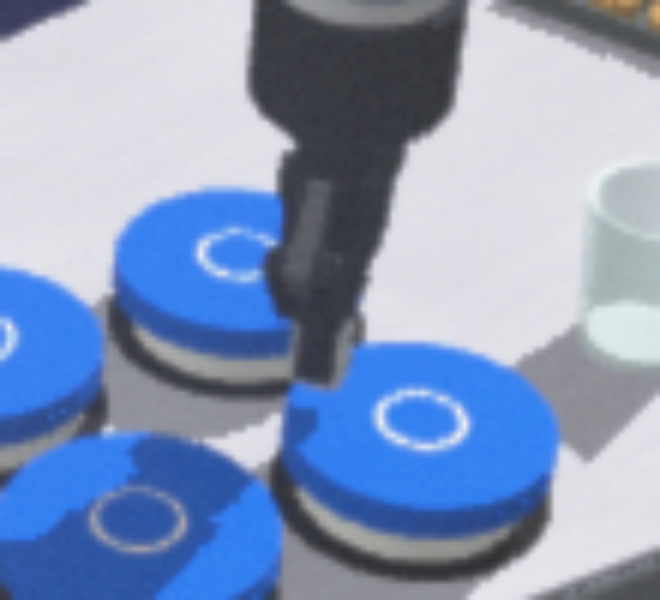

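The tip is now at pixel (373,194), z about 0.105, just above lid 2, and nothing touches yet.

Call:
jog_arm --pt "0 0 0.2 0 0 0" --pt "0 0 0.4 0 0 0" --pt "0 0 0.6 0 0 0" --pt "0 0 0.7 0 0 0" --pt "0 0 0.7 0 0 0"

```text
clock: 4.65
eef_pos: [0.5306, -0.0784, 0.06]
eef_rot: [180.0, 0.0, -63.7]
contact_force: [-0.4, 0.7, 0.4]
opening: 0.0001
```

Call:
jog_arm --pt "0 0 0.1 0 0 0" --pt "0 0 0.1 0 0 0"

```text
clock: 4.82
eef_pos: [0.5309, -0.0785, 0.0593]
eef_rot: [180.0, 0.0, -63.7]
contact_force: [0.1, -0.6, -0.9]
opening: -0.0
```

Call:
jog_arm --pt "0 0 0.1 0 0 0" --pt "0 0 0.1 0 0 0"

```text
clock: 4.98
eef_pos: [0.5309, -0.0785, 0.0584]
eef_rot: [180.0, 0.0, -63.7]
contact_force: [-0.4, 0.0, 0.2]
opening: 0.0002
```

Call:
jog_arm --pt "0 0 0.1 0 0 0" --pt "0 0 0.1 0 0 0"

```text
clock: 5.15
eef_pos: [0.5309, -0.0785, 0.0574]
eef_rot: [180.0, 0.0, -63.7]
contact_force: [-0.0, 0.4, 0.2]
opening: -0.0002
```

Call:
jog_arm --pt "0 0 0.1 0 0 0" --pt "0 0 0.1 0 0 0"

```text
clock: 5.32
eef_pos: [0.531, -0.0785, 0.0564]
eef_rot: [-180.0, -0.0, -63.7]
contact_force: [0.9, -0.4, 0.2]
opening: 0.0001
```

Call:
jog_arm --pt "0 0 0.1 0 0 0" --pt "0 0 0.1 0 0 0"

```text
clock: 5.48
eef_pos: [0.5311, -0.0785, 0.0563]
eef_rot: [180.0, -0.0, -63.7]
contact_force: [-1.4, -0.4, 5.2]
opening: 0.0002
```

```bash
python3 - <<'E'
from h import *
from cell import *
p,d=camera("side"); cv2.imwrite("pics/s5.png",cv2.resize(p[130:230,320:430],None,fx=6,fy=6))
print(fz(),state()["eef_pos"])
E
```

```text
[-2.26 -0.14  5.17] [ 0.53109266 -0.07852603  0.05628507]
```

View pics/s5.png

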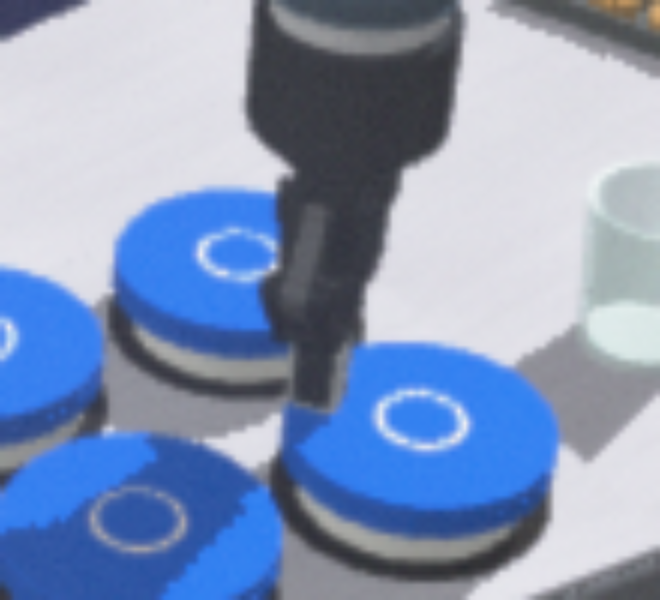

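Lid 2 holds firm: about 5 N after 1 mm, and its outline in the crop hasn't changed (ring at (421,420)). Contact is at a reported z of about 0.0563. Next is lid 1.

```bash
python3 - <<'E'
from h import *
from cell import *
s=state(); s["eef_pos"][2]=.0553
for k in (1,3,4): print(k,shift(s,[*edge(k),.0593]).round(2))
E
```

```text
1 [-5.34 -4.54 -0.4 ]
3 [-0.75 -9.93 -0.4 ]
4 [ 4.48 -5.34 -0.4 ]
```

Call:
jog_arm --pt "0 0 -1.5 0 0 0" --pt "-1.8 -1.5 -1.5 0 0 0" --pt "-3.6 -3 -1.5 0 0 0" --pt "-5.3 -4.5 -1.5 0 0 0" --pt "-5.3 -4.5 -1.5 0 0 0" --pt "-5.3 -4.5 -1.0 0 0 0" --pt "-5.3 -4.5 -0.4 0 0 0" --pt "-5.3 -4.5 -0.4 0 0 0"

```text
clock: 6.4
eef_pos: [0.5459, -0.013, 0.0575]
eef_rot: [179.8, 0.0, -63.8]
contact_force: [-0.7, -0.8, -0.7]
opening: 0.0003
```

Call:
jog_arm --pt "0 0 0.1 0 0 0" --pt "0 0 0.2 0 0 0" --pt "0 0 0.2 0 0 0"

```text
clock: 6.65
eef_pos: [0.5475, -0.012, 0.0572]
eef_rot: [180.0, 0.0, -63.7]
contact_force: [0.1, -0.3, 0.7]
opening: 0.0004
```

Call:
jog_arm --pt "0 0 0.1 0 0 0" --pt "0 0 0.1 0 0 0"

```text
clock: 6.82
eef_pos: [0.5478, -0.0113, 0.0565]
eef_rot: [-180.0, -0.0, -63.7]
contact_force: [-1.1, -0.6, 0.4]
opening: 0.0002
```

Call:
jog_arm --pt "0 0 0.1 0 0 0" --pt "0 0 0.1 0 0 0"

```text
clock: 6.98
eef_pos: [0.5479, -0.0113, 0.0563]
eef_rot: [180.0, -0.0, -63.7]
contact_force: [-2.1, -0.6, 4.7]
opening: -0.0001
```

Lid 1 is firm at the same height (0.0563, 4.7 N). Next is lid 3.

Call:
jog_arm --pt "0 0 -1.5 0 0 0" --pt "1.5 -1.8 -1.5 0 0 0" --pt "3 -3.6 -1.5 0 0 0" --pt "4.6 -5.4 -1.5 0 0 0" --pt "4.6 -5.4 -1.5 0 0 0" --pt "4.6 -5.4 -1.0 0 0 0" --pt "4.6 -5.4 -0.4 0 0 0" --pt "4.6 -5.4 -0.4 0 0 0"

```text
clock: 7.65
eef_pos: [0.6138, -0.0278, 0.0573]
eef_rot: [179.8, 0.1, -63.6]
contact_force: [-0.4, -0.7, -0.8]
opening: 0.0002
```

Call:
jog_arm --pt "0 0 0.1 0 0 0" --pt "0 0 0.2 0 0 0" --pt "0 0 0.2 0 0 0"

```text
clock: 7.9
eef_pos: [0.6159, -0.028, 0.0573]
eef_rot: [180.0, 0.0, -63.6]
contact_force: [-0.0, -0.4, 0.5]
opening: 0.0001
```

Call:
jog_arm --pt "0 0 0.1 0 0 0" --pt "0 0 0.1 0 0 0"

```text
clock: 8.07
eef_pos: [0.6165, -0.0283, 0.0566]
eef_rot: [-180.0, -0.0, -63.6]
contact_force: [-0.6, -0.7, -0.7]
opening: -0.0001
```

Call:
jog_arm --pt "0 0 0.1 0 0 0" --pt "0 0 0.1 0 0 0"

```text
clock: 8.23
eef_pos: [0.6166, -0.0284, 0.0555]
eef_rot: [180.0, -0.0, -63.7]
contact_force: [-0.2, -0.8, 0.6]
opening: 0.0
```

Lid 3 goes lower than the contact height with no force, so it may be the rocking one. I'll press a little further.

Call:
jog_arm --pt "0 0 0.1 0 0 0" --pt "0 0 0.2 0 0 0" --pt "0 0 0.2 0 0 0"

```text
clock: 8.48
eef_pos: [0.6164, -0.0285, 0.0533]
eef_rot: [180.0, 0.0, -63.7]
contact_force: [-0.8, -1.2, 0.1]
opening: -0.0003
```

Call:
jog_arm --pt "0 0 0.1 0 0 0" --pt "0 0 0.1 0 0 0"

```text
clock: 8.65
eef_pos: [0.6166, -0.0285, 0.0527]
eef_rot: [180.0, -0.0, -63.7]
contact_force: [-2.0, -0.6, 2.0]
opening: -0.0004
```

Call:
jog_arm --pt "0 0 0.1 0 0 0" --pt "0 0 0.1 0 0 0"

```text
clock: 8.82
eef_pos: [0.6167, -0.0286, 0.0525]
eef_rot: [180.0, -0.0, -63.7]
contact_force: [-1.9, -0.9, 5.8]
opening: -0.0001
```

```bash
python3 - <<'E'
from h import *
from cell import *
p,d=camera("side"); cv2.imwrite("pics/s6.png",cv2.resize(p[130:250,280:420],None,fx=5,fy=5))
print(fz(),state()["eef_pos"])
E
```

```text
[-2.36 -0.45  6.28] [ 0.61668125 -0.02858013  0.05250287]
```

View pics/s6.png

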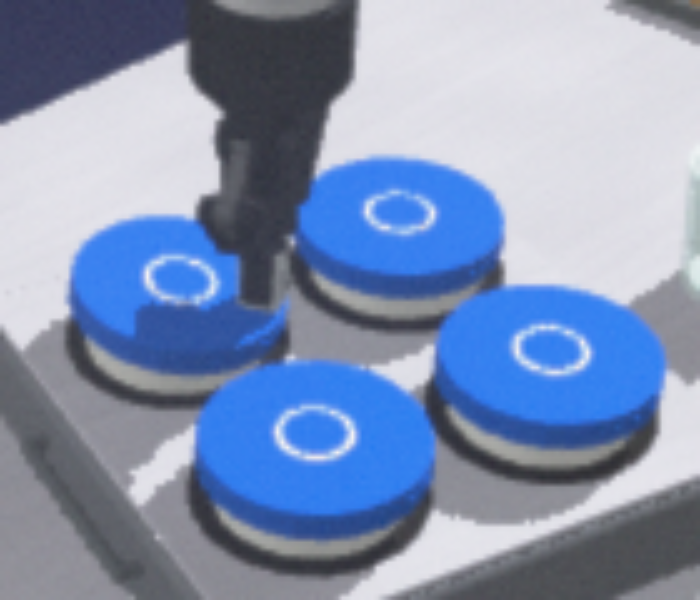

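The crop shows lid 3 visibly tilted (ring at (181,280)) under the fingertip at (262,305). The edge sank about 4 mm and then stopped at 6 N, so lid 3 is the rocking one. I'll lift off and move to its middle.

```bash
python3 - <<'E'
from h import *
from cell import *
s=state(); print(shift(s,[*L[3],.07]).round(2))
E
```

```text
[-0.37 -4.23 -1.75]
```

Call:
jog_arm --pt "0 0 -0.5 0 0 0" --pt "0 0 -1.0 0 0 0" --pt "0 0 -2.0 0 0 0" --pt "0 0 -3.0 0 0 0" --pt "0 0 -4.0 0 0 0" --pt "0 0 -5.0 0 0 0" --pt "0 0 -5.0 0 0 0" --pt "0 0 -5.0 0 0 0"

```text
clock: 9.73
eef_pos: [0.6177, -0.0283, 0.1029]
eef_rot: [-179.9, -0.1, -63.7]
contact_force: [0.1, -0.6, -0.8]
opening: -0.0002
```

```bash
python3 - <<'E'
from h import *
from cell import *
camera("side")
i=camera_info("wrist");i={k:np.array(i[k]) for k in "KRt"}
p,d=camera("wrist"); cv2.imwrite("pics/w7.png",p)
np.savez("pics/w7.npz",**i)
s=state(); print(s["eef_pos"],shift(s,[*L[3],.07]).round(2))
E
```

```text
[ 0.61624848 -0.0283608   0.10125778] [-0.33 -4.27  3.12]
```

View pics/w7.png

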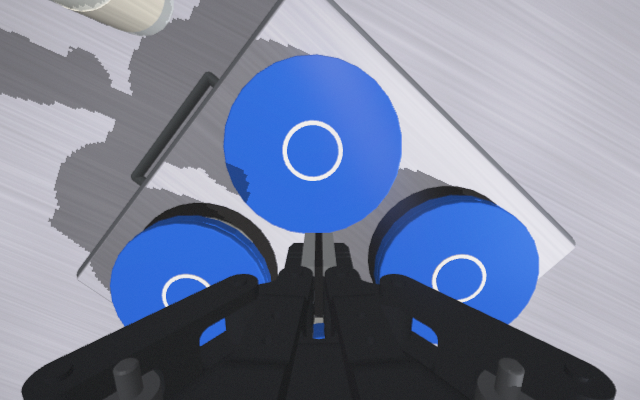

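The wrist view shows lid 3's ring centred at (312.5,151). The lid has returned to level.

```bash
python3 - <<'E'
from h import *
from cell import *
i=np.load("pics/w7.npz"); c=ray(i,312.5,151,.095); print(c)
s=state(); print(s["eef_pos"],shift(s,[c[0]-.0003,c[1],.0595]).round(2))
E
```

```text
[ 0.65429686 -0.00695232  0.095     ]
[ 0.61624848 -0.0283608   0.10125778] [-0.24 -4.33  4.17]
```

Call:
jog_arm --pt "-0.1 -2 0 0 0 0" --pt "-0.3 -4.3 0 0 0 0" --pt "-0.3 -4.3 1 0 0 0" --pt "-0.3 -4.3 2 0 0 0" --pt "-0.3 -4.3 3 0 0 0" --pt "-0.3 -4.3 3.8 0 0 0" --pt "-0.3 -4.3 4.1 0 0 0" --pt "-0.3 -4.3 4.1 0 0 0"

```text
clock: 10.5
eef_pos: [0.6517, -0.0075, 0.0584]
eef_rot: [179.8, 0.1, -63.7]
contact_force: [0.4, 0.3, 0.5]
opening: 0.0004
```

Call:
jog_arm --pt "0 0 0.1 0 0 0" --pt "0 0 0.2 0 0 0" --pt "0 0 0.3 0 0 0" --pt "0 0 0.4 0 0 0" --pt "0 0 0.4 0 0 0"

```text
clock: 10.92
eef_pos: [0.6539, -0.0065, 0.0567]
eef_rot: [-180.0, -0.0, -63.7]
contact_force: [-0.3, -0.3, 0.1]
opening: -0.0001
```

Call:
jog_arm --pt "0 0 0.1 0 0 0" --pt "0 0 0.1 0 0 0"

```text
clock: 11.08
eef_pos: [0.6542, -0.0065, 0.0564]
eef_rot: [-180.0, -0.0, -63.7]
contact_force: [-1.6, 0.5, 3.6]
opening: -0.0002
```

About 4 N per mm. Continuing to press.

Call:
jog_arm --pt "0 0 0.1 0 0 0" --pt "0 0 0.2 0 0 0" --pt "0 0 0.2 0 0 0"

```text
clock: 11.33
eef_pos: [0.6543, -0.0065, 0.0557]
eef_rot: [-180.0, -0.0, -63.7]
contact_force: [-3.2, -0.8, 8.2]
opening: 0.0
```

Call:
jog_arm --pt "0 0 0.1 0 0 0" --pt "0 0 0.1 0 0 0"

```text
clock: 11.5
eef_pos: [0.6543, -0.0065, 0.0548]
eef_rot: [-180.0, -0.0, -63.7]
contact_force: [-4.3, -0.9, 10.4]
opening: -0.0
```

Call:
jog_arm --pt "0 0 0.1 0 0 0" --pt "0 0 0.1 0 0 0"

```text
clock: 11.67
eef_pos: [0.6543, -0.0065, 0.0539]
eef_rot: [-180.0, -0.0, -63.7]
contact_force: [-3.4, -0.1, 10.0]
opening: 0.0
```

Call:
jog_arm --pt "0 0 0.1 0 0 0" --pt "0 0 0.2 0 0 0" --pt "0 0 0.2 0 0 0"

```text
clock: 11.92
eef_pos: [0.6543, -0.0065, 0.0519]
eef_rot: [-180.0, -0.0, -63.7]
contact_force: [-4.6, -0.6, 10.3]
opening: 0.0001
```

Call:
jog_arm --pt "0 0 0.1 0 0 0" --pt "0 0 0.1 0 0 0"

```text
clock: 12.08
eef_pos: [0.6543, -0.0065, 0.0513]
eef_rot: [-180.0, -0.0, -63.7]
contact_force: [-3.8, -0.7, 11.7]
opening: -0.0
```

Call:
jog_arm --pt "0 0 0.1 0 0 0" --pt "0 0 0.1 0 0 0"

```text
clock: 12.25
eef_pos: [0.6543, -0.0065, 0.0513]
eef_rot: [180.0, -0.1, -63.7]
contact_force: [-6.0, -1.2, 16.5]
opening: 0.0003
```

```bash
python3 - <<'E'
from h import *
from cell import *
p,d=camera("side"); cv2.imwrite("pics/s8.png",cv2.resize(p[130:250,280:420],None,fx=5,fy=5))
p,d=camera("scene"); cv2.imwrite("pics/c8.png",cv2.resize(p[130:330,100:420],None,fx=2.5,fy=2.5))
print(fz(),state()["eef_pos"])
E
```

```text
[-6.85 -0.57 15.86] [ 0.65432101 -0.00650147  0.05132996]
```

View pics/s8.png

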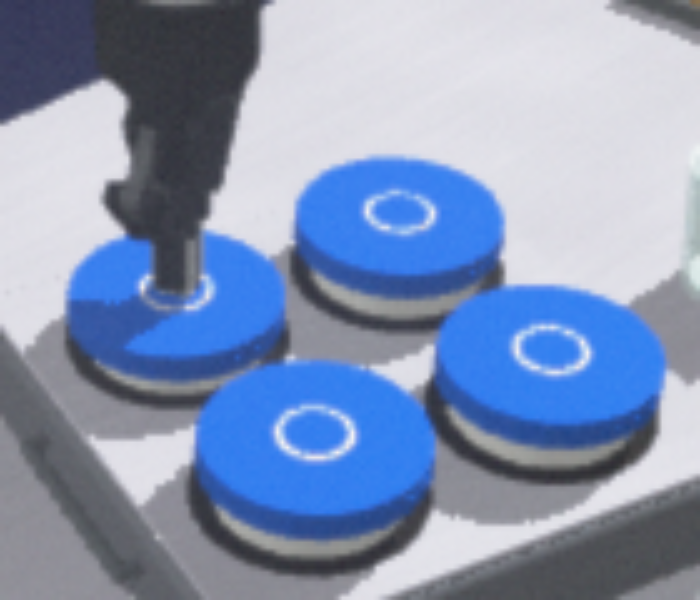

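View pics/c8.png

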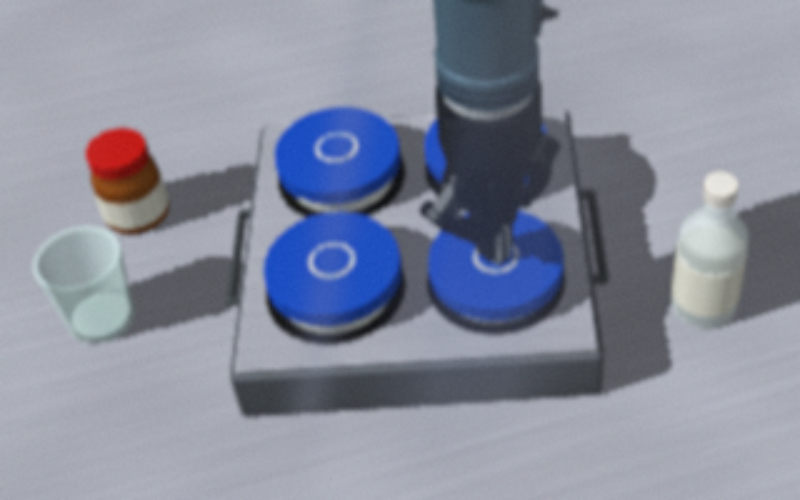

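The side crop shows lid 3 level and lower, with the fingers in its ring at (176,290) and less white pot showing than under the others. The scene crop shows the bottle, jar and cup still in place. Handing in.

```bash
python3 - <<'E'
from cell import *
print(finish_job())
E
```

```text
the job is handed in; nothing more can be done
None
```

The rocking lid was lid 3 (far left). It is now pressed fully down and level, and I handed the job in with the fingers still pressing on its middle.

- **Finding it:** I pressed the edges of lids 2, 1 and 3 in turn. Lids 2 and 1 were firm, both reaching about 5 N at the same height. Lid 3's edge sank about 4 mm under almost no force, and the side picture showed it tilted. Lid 4 was never touched, because lid 3 had already been found.
- **Pressing it down:** On its middle, lid 3 sank 5.0 mm at about 10 N and then stopped on its rim. It finished under about 16 N, plus about 7 N sideways.
- **Last checks:** The pictures show lid 3 level and lower than the rest, the other lids I could see level, and the bottle, jar and cup where they stood. I judged these by eye and did not measure them again. Lid 1 was partly hidden by the arm in the scene view.
- **Disagreement:** The pictures show the real fingertips about 39 mm higher than the reported TCP. I therefore took contact heights from the force readings instead of the stated TCP.

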